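Reload the bottle rack in reverse order

TASK

Move the four containers (three bottles and a jar) one by one from the carrier with the grey liners into the empty white rack, one to each pocket and in reverse order: the one that stands at the far left of the carrier (as the robot sees it) goes to the far right of the rack, and so on along the row. Set each one down gently, upright and in the middle of its pocket, and let go; none may be dropped or tipped over.

Things in the scene. Friction and masses are not known exactly. Their poses are not given: they have to be found in the camera images.
- amber_mid (a point): The squat round amber-brown bottle with black screw cap, 50 mm in diameter, 92 mm tall; its straight-sided body reaches up to about 60 mm. The point is its centre, 46 mm above its underside; z up along it. Grip it by the body, 45 mm up.
- square_mid (a point): The white plastic bottle of square section with black screw cap, 56 x 56 mm, 123 mm tall (the largest); its sides lie along its own x and y, which start parallel to the carrier's. The point is its centre, 61.5 mm above its underside; z up along it. Grip it by the body, 75 mm up.
- jar_mid (a point): The low round white jar with a flat white screw lid, 56 mm in diameter, 60 mm tall (the lowest). The point is its centre, 30 mm above its underside; z up along it. Grip it by the body, 32 mm up.
- dropper_mid (a point): The small round dark dropper bottle with a black rubber bulb on top, 37 mm in diameter, 101 mm tall; its straight-sided body reaches up to about 50 mm. The point is its centre, 50.5 mm above its underside; z up along it. Grip it by the body, 48 mm up.
- liner_amber: Grey fixed liner plate, 72 x 72 x 8 mm, in the carrier pocket in which the amber bottle starts. Its recess (round, 54 mm across, 5 mm deep) fits it, so the empty liner shows where that came from. Origin at the centre of its underside, axes parallel to the carrier's. Not to be moved.
- liner_square: Grey fixed liner plate, 72 x 72 x 8 mm, in the carrier pocket in which the square bottle starts. Its recess (square, 60 x 60 mm, 5 mm deep) fits it, so the empty liner shows where that came from. Origin at the centre of its underside, axes parallel to the carrier's. Not to be moved.
- liner_jar: Grey fixed liner plate, 72 x 72 x 8 mm, in the carrier pocket in which the jar starts. Its recess (round, 60 mm across, 5 mm deep) fits it, so the empty liner shows where that came from. Origin at the centre of its underside, axes parallel to the carrier's. Not to be moved.
- liner_dropper: Grey fixed liner plate, 72 x 72 x 8 mm, in the carrier pocket in which the dropper bottle starts. Its recess (round, 41 mm across, 5 mm deep) fits it, so the empty liner shows where that came from. Origin at the centre of its underside, axes parallel to the carrier's. Not to be moved.
- carrier: White carrier that holds the containers at the start: fixed open tray, 88 (x) by 325 mm (y), walls and dividers 22 mm high, 5 mm thick, floor 5 mm thick. Four pockets (78 x 75 mm) in a row, centres at y = +120, +40, -40, -120 mm, x = 0. Origin at the centre of its underside; +y is its left end as the robot sees it, z up. In its liners they stand 8 mm above its underside.
- rack: White rack, empty at first, where they go: fixed open tray, 88 (x) by 325 mm (y), walls and dividers 22 mm high, 5 mm thick, floor 5 mm thick. Four pockets (78 x 75 mm) in a row, centres at y = +120, +40, -40, -120 mm, x = 0. Origin at the centre of its underside; +y is its left end as the robot sees it, z up. A tall retort stand with glassware stands about 0.1 m behind the trays near y = 0: pass in front of it.
Things that resemble listed ones, but are neither listed nor needed, are in the scene too. Leave any green or red look-alike of the part that bears amber_mid alone.

How it is judged:
By the outcome, as a careful person would: the job done as asked, in the order asked, and still so for the second after the job is handed in, with the robot touching nothing.
It also fails if it takes over 120 s, if anything falls off the work surface, if the arm or the gripper's body presses on something with over 40 N, if the wrist force passes 120 N, or if a joint passes its speed limit or range.

ROBOT

A 7-joint arm with a two-finger parallel gripper is mounted at the origin on a cart in front of the work surface, level with it; the furniture and walls round the work are solid. World frame = base frame: x ahead of the robot, y to its left, z up, the work surface at z = 0. Lengths are in mm, angles in rad, forces in N, time in s.
With the tool pointing down it reaches from about 425 to 825 mm from the base axis. Payload 3.6 kg.
Tool frame: the origin (TCP) lies midway between the tips of the shut fingers; the grasp point (between the pads) lies 19 mm behind it; z points along the fingers, y is the line along which they close (so a half turn about z gives the same grasp; the last joint's range is limited). The gripper opens to 93 mm and grips with 3 to 60 N. Pads are 15 mm wide; open, the fingers measure 128 mm over their backs; the gripper's body (75 mm by 188 mm) begins 65 mm behind the grasp point.
Start: joints at [1.075, 0.615, -0.013, 1.423, 0.008, 1.103, -0.04], TCP at [293.686, -579.836, 218.64] pointing down, gripper open.
Joint ranges: [-3.12, 3.12], [-0.3, 2.06], [-1.34, 1.32], [0.26, 2.42], [-1.36, 4.5], [0.01, 1.98], [-2.84, 2.84]. Speed limits (rad/s): [2.79, 2.79, 3.14, 3.14, 3.14, 3.14, 3.14].

INTERFACE

Orientations are given as a unit quaternion [x, y, z, w].
In Python, from rig import manip gives the robot as it stands. The module is installed in compiled form; this text tells all that it offers.
- The arm moves only by the tool apply_moves, never from a script. Its argument "series" is a list of rows, each an object of numbers: "grip": the opening, from 0 (shut) to 1 (fully open); "tx", "ty", "tz": the shift along the tool's x, y, z in mm; "rx", "ry", "rz": the turn, a rotation vector about the tool's x, y, z in degrees. In form: [{"grip": .., "tx": .., "ty": .., "tz": .., "rx": .., "ry": .., "rz": ..}, ...]. A call has exactly 5 rows; each row shifts and turns the commanded pose from where the row before left it, along the tool's axes as they then stand; what a row does not reach is not made up. A row lasts 1/8 s, in which the tool goes at most 62.5 mm and 10.7 degrees, less where a joint would pass 70% of its speed; a pose out of reach is approached as far as the arm can. A call is refused whole if a number of a shift passes 62.5 or a number of a turn 10.7, either way. A call with a gripper value outside its range is refused whole. The fingers move at their own pace and stop on an object; "squeeze" is the grip in N (left out, the last holds). Time passes only in rows, so rows that do not move let the fingers close, or fill a call up. It gives the time, the measured TCP pose, the force, the opening and the grip force at its end, in the units of the state.
- manip.observe(): the state, without advancing time (a new reading comes with each control period).
- manip.read_camera(name): name is "scene" or "top"; returns the picture (480x640x3 uint8, red, green, blue); there is no depth.
- manip.camera_params(name): a dict with "mtx" (3x3 intrinsics, pixels), "position" and "orientation" of the camera in the world. Camera axes: x right, y up, looking along -z (the intrinsics and any distortion apply to the point x, -y, -z); pixel columns grow to the right and rows downward; lengths in mm; the calibration is good to about 2 mm. A picture is of the moment at which its call begins. camera_params takes no time and is no camera call.
- manip.hand_in(): hands the job in; it is judged then, once.
The state is a dict: "time": time; "joint_positions": joint angles; "dq": joint speeds; "tau": joint torques, N m; "ee_pos": TCP position; "eef_rot": TCP orientation; "force": force on the tool from outside, world axes, zero at the start; "moment": the same for the moment, N m; "width": finger opening in mm; "grasp_force": force on a finger pad.
Only numpy, scipy, OpenCV 4.12 (cv2) and the standard library are available. Lean on these libraries where they do the work, as an engineer would, in place of code of your own. Each camera call takes 0.05 s, during which the arm holds its last target. There are 200 camera calls.

## Working session

There is one attempt and no reset: what is moved stays moved. The work goes in short steps, Python scripts to look and compute and a tool call to move; the robot and the scene stay as the last step left them, time stands still between calls to the robot, and variables do not carry over. Pictures are saved under pics/ and viewed, at most 14 in all, crops included, and the job is handed in when it is done.

Besides the shell and the picture viewer there is one more tool, called after ">>>" by a JSON object that holds its "name" and its "arguments". apply_moves: Moves the arm, as the interface text tells. Its arguments: {"type":"object","properties":{"series":{"type":"array","items":{"type":"object","properties":{"grip":{"type":"number"},"tx":{"type":"number"},"ty":{"type":"number"},"tz":{"type":"number"},"rx":{"type":"number"},"ry":{"type":"number"},"rz":{"type":"number"}}}},"squeeze":{"type":"number"}},"required":["series"]}

```bash
mkdir -p pics; python3 - <<'E'
from rig import manip
import cv2
for n in("scene","top"):
    cv2.imwrite(f"pics/{n}0.png",manip.read_camera(n)[:,:,::-1]); print(manip.camera_params(n))
s=manip.observe(); print(s["time"],s["ee_pos"],s["eef_rot"],s["width"],s["force"])
E
```

```text
{'mtx': array([[488.61505032,   0.        , 317.81881784],
       [  0.        , 488.61505032, 233.91970116],
       [  0.        ,   0.        ,   1.        ]]), 'position': array([205.85157746, 535.90461118, 749.03421605]), 'orientation': array([-0.11917354,  0.3923689 ,  0.87629333, -0.2528919 ])}
{'mtx': array([[597.56462725,   0.        , 321.8938936 ],
       [  0.        , 597.56462725, 236.09874775],
       [  0.        ,   0.        ,   1.        ]]), 'position': array([ 435.8843978 , -106.84478022, 1389.35248611]), 'orientation': array([-0.05359202,  0.048231  ,  0.70618264, -0.70434916])}
0.1 [ 293.3622764  -579.2446942   217.61064185] [ 9.72644000e-01  2.32297975e-01 -2.85550516e-04 -1.10343748e-03] 92.9934015536526 [ 0.63332615 -0.14366539 -0.67243552]
```

View pics/scene0.png

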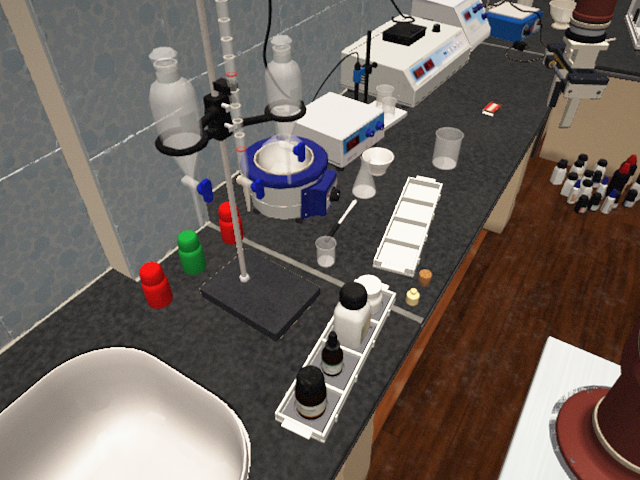

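View pics/top0.png

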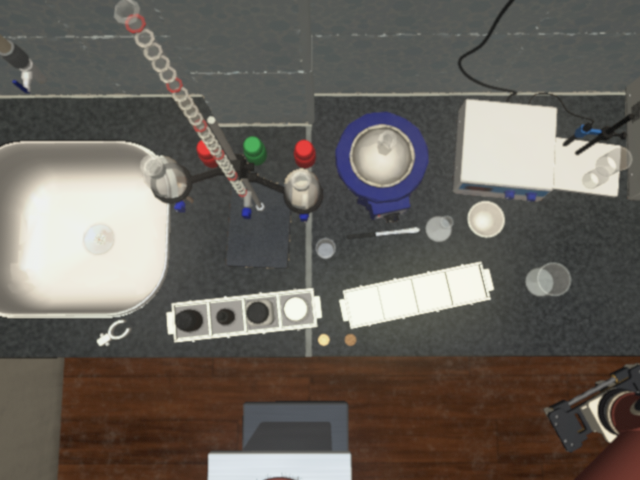

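The top picture shows the carrier at about (170–320, 290–340) and the rack at about (343–492, 265–327). From the left, the carrier holds amber (189,320), dropper (226,317), square (259,312) and jar (296,308). The red and green look-alikes at (205,152), (253,150) and (304,152) stand at the back wall, outside the carrier. The brown-black bottle in the carrier is therefore the amber one. I'll enlarge both trays to confirm.

```bash
cat > h.py <<'E'
import numpy as np, cv2
from scipy.spatial.transform import Rotation as R
from rig import manip
def ray(n,u,v):
    p=manip.camera_params(n); M=p["mtx"]
    d=np.array([(u-M[0,2])/M[0,0],-(v-M[1,2])/M[1,1],-1])
    return p["position"],R.from_quat(p["orientation"]).apply(d)
def px2w(n,u,v,z):
    o,d=ray(n,u,v); return (o+d*(z-o[2])/d[2])[:2]
def w2px(n,P):
    p=manip.camera_params(n); c=R.from_quat(p["orientation"]).inv().apply(np.array(P,float)-p["position"])
    c=np.atleast_2d(c); M=p["mtx"]
    return np.c_[M[0,2]+M[0,0]*c[:,0]/-c[:,2], M[1,2]-M[1,1]*c[:,1]/-c[:,2]]
E
python3 - <<'E'
import cv2
from h import *
t=cv2.imread("pics/top0.png")
a=cv2.resize(t[280:350,160:330],None,fx=4.5,fy=4.5,interpolation=cv2.INTER_CUBIC)[:, :765]
b=cv2.resize(t[257:332,335:505],None,fx=4.5,fy=4.5,interpolation=cv2.INTER_CUBIC)[:284]
b=cv2.resize(t[260:332,335:505],None,fx=4,fy=4,interpolation=cv2.INTER_CUBIC)
a=cv2.resize(t[282:348,160:330],None,fx=4,fy=4,interpolation=cv2.INTER_CUBIC)
cv2.imwrite("pics/c1.png",cv2.vconcat([a,b]))
E
```

```text
(no output)
```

View pics/c1.png

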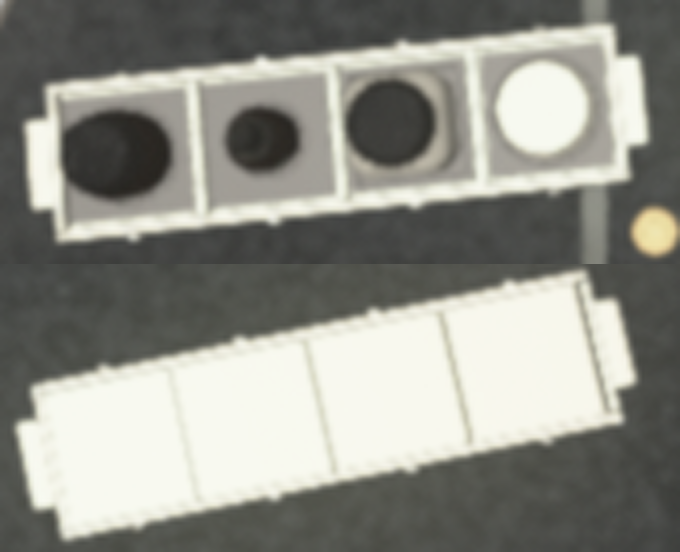

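The crop confirms the order from the left: amber, dropper, square, jar. With the rim corners I'll fit both tray poses.

```bash
cat >> h.py <<'E'
from scipy.optimize import least_squares
def fit(pts):
    L=np.array([[44,162.5],[44,-162.5],[-44,-162.5],[-44,162.5]])
    W=np.array([px2w("top",*p,22) for p in pts])
    f=lambda q:(L@np.array([[np.cos(q[2]),np.sin(q[2])],[-np.sin(q[2]),np.cos(q[2])]])+q[:2]-W).ravel()
    r=least_squares(f,[*W.mean(0),0]); return r.x,np.round(r.fun,1)
def loc(q,x,y):
    c,s=np.cos(q[2]),np.sin(q[2]); return np.array([q[0]+c*x-s*y,q[1]+s*x+c*y])
E
python3 - <<'E'
from h import *
np.set_printoptions(precision=2,suppress=True)
C=np.array([(45,85),(613,25),(630,178),(58,240)])/4+[160-.4,282-.4]
K=np.array([(32,121),(585,5),(622,157),(63,275)])/4+[335-.4,260-.4]
for n,P in(("carrier",C),("rack",K)):
    q,e=fit(P); print(n,q,np.degrees(q[2]),e)
    for y in(120,40,-40,-120): print(y,loc(q,0,y))
# tops: cap centers
for n,u,v,z in(("amber",112,154,80),("drop",262,139,50),("sq",391,123,123),("jar",543,107,60)):
    print(n,px2w("top",160-.4+u/4,282-.4+v/4,z+8))
# check in the scene camera: draw
img=cv2.imread("pics/scene0.png")
for P in (C,K):
    q,_=fit(P)
    pts=[[*loc(q,x,y),22] for x,y in((44,162.5),(44,-162.5),(-44,-162.5),(-44,162.5))]
    cv2.polylines(img,[np.round(w2px("scene",pts)).astype(int)],True,(255,0,255),1)
cv2.imwrite("pics/s1.png",cv2.resize(img[160:460,240:480],None,fx=2,fy=2,interpolation=cv2.INTER_CUBIC))
Rm=R.from_quat(manip.observe()["eef_rot"]).as_matrix(); print(Rm)
E
```

```text
carrier [454.96  81.14   0.1 ] 5.982245281536766 [ 0.1 -0.7  0.7 -0.1 -0.4  0.3 -0.3  0.5]
120 [442.45 200.48]
40 [450.79 120.92]
-40 [459.13  41.36]
-120 [467.47 -38.21]
rack [ 499.63 -311.      0.2 ] 11.632120584210627 [-0.3  0.7 -0.3 -0.1  0.3 -0.4  0.4 -0.1]
120 [ 475.44 -193.46]
40 [ 491.57 -271.82]
-40 [ 507.7  -350.18]
-120 [ 523.83 -428.53]
amber [442.31 193.36]
drop [450.5  117.47]
sq [457.84  37.82]
jar [467.48 -38.36]
[[ 0.89  0.45 -0.  ]
 [ 0.45 -0.89  0.  ]
 [-0.   -0.   -1.  ]]
```

View pics/s1.png

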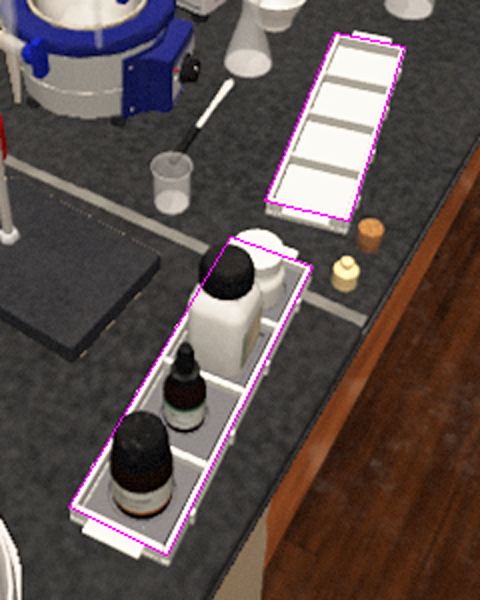

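```bash
python3 - <<'E'
from h import *
np.set_printoptions(precision=1,suppress=True)
for t,s in(((247,213),(253,187)),((304,216),(258,186)),((181,207),(207,190)),((304,216),(302,150)),((302,205),(287,122))):
    o,d=ray("top",*t);p,e=ray("scene",*s)
    A=np.c_[d,-e]; k=np.linalg.lstsq(A,p-o,rcond=None)[0]
    print(o+k[0]*d, np.linalg.norm(A@k-(p-o)))
for c in((324,340),(350,340),(326,248),(247,213)): print(c,px2w("top",*c,20))
E
```

```text
[642.4  43.5 274.7] 7.28788212450812
[649.3 -62.  201.9] 64.7272126773957
[641.7 153.2 339.8] 1.6802413923714032
[633.  -65.4 293.1] 5.277344640233945
[644.  -63.7 342.4] 8.450976407449064
(324, 340) [ 397.5 -100.9]
(350, 340) [ 397.4 -159.6]
(326, 248) [ 606.8 -106.1]
(247, 213) [689.6  77.8]
```

>>> {"name": "apply_moves", "arguments": {"series": [{"grip": 1, "rz": -9.9}, {"rz": -9.9}, {"rz": -9.9}, {"rz": -9.9}, {"rz": -9.9}], "squeeze": 25}}

```text
invalid input
```

>>> {"name": "apply_moves", "arguments": {"series": [{"rz": -9.9}, {"rz": -9.7}, {"tz": -20}, {}, {}]}}

```text
invalid input
```

>>> {"name": "apply_moves", "arguments": {"series": [{"grip": 1, "tx": 0, "ty": 0, "tz": 0, "rx": 0, "ry": 0, "rz": -9.9}, {"grip": 1, "tx": 0, "ty": 0, "tz": 0, "rx": 0, "ry": 0, "rz": -9.9}, {"grip": 1, "tx": 0, "ty": 0, "tz": 0, "rx": 0, "ry": 0, "rz": -9.9}, {"grip": 1, "tx": 0, "ty": 0, "tz": 0, "rx": 0, "ry": 0, "rz": -9.9}, {"grip": 1, "tx": 0, "ty": 0, "tz": 0, "rx": 0, "ry": 0, "rz": -9.9}], "squeeze": 25}}

```text
time: 0.72
ee_pos: [293.4, -579.5, 218.0]
eef_rot: [0.784, 0.62, 0.0, -0.001]
force: [-0.8, -0.3, -0.1]
width: 93.0
grasp_force: 0.0
```

>>> {"name": "apply_moves", "arguments": {"series": [{"grip": 1, "tx": 0, "ty": 0, "tz": 0, "rx": 0, "ry": 0, "rz": -9.7}, {"grip": 1, "tx": 0, "ty": 0, "tz": 0, "rx": 0, "ry": 0, "rz": -9.6}, {"grip": 1, "tx": 0, "ty": 40, "tz": 0, "rx": 0, "ry": 0, "rz": 0}, {"grip": 1, "tx": 0, "ty": 40, "tz": 0, "rx": 0, "ry": 0, "rz": 0}, {"grip": 1, "tx": 0, "ty": 40, "tz": 0, "rx": 0, "ry": 0, "rz": 0}]}}

```text
time: 1.35
ee_pos: [413.8, -567.7, 218.0]
eef_rot: [0.671, 0.741, 0.0, -0.001]
force: [0.2, -0.1, 0.3]
width: 92.8
grasp_force: 0.0
```

>>> {"name": "apply_moves", "arguments": {"series": [{"grip": 1, "tx": 20, "ty": 40, "tz": 0, "rx": 0, "ry": 0, "rz": 0}, {"grip": 1, "tx": 30, "ty": 40, "tz": 0, "rx": 0, "ry": 0, "rz": 0}, {"grip": 1, "tx": 40, "ty": 29, "tz": 0, "rx": 0, "ry": 0, "rz": 0}, {"grip": 1, "tx": 40, "ty": 0, "tz": 0, "rx": 0, "ry": 0, "rz": 0}, {"grip": 1, "tx": 40, "ty": 0, "tz": 0, "rx": 0, "ry": 0, "rz": 0}]}}

```text
time: 1.98
ee_pos: [504.7, -386.2, 217.8]
eef_rot: [0.671, 0.741, 0.0, -0.001]
force: [-0.1, 0.4, 0.6]
width: 92.8
grasp_force: 0.0
```

>>> {"name": "apply_moves", "arguments": {"series": [{"grip": 1, "tx": 50, "ty": 0, "tz": 0, "rx": 0, "ry": 0, "rz": 0}, {"grip": 1, "tx": 50, "ty": 0, "tz": 0, "rx": 0, "ry": 0, "rz": 0}, {"grip": 1, "tx": 50, "ty": 0, "tz": 0, "rx": 0, "ry": 0, "rz": 0}, {"grip": 1, "tx": 50, "ty": 0, "tz": 0, "rx": 0, "ry": 0, "rz": 0}, {"grip": 1, "tx": 50, "ty": 0, "tz": 0, "rx": 0, "ry": 0, "rz": 0}]}}

```text
time: 2.6
ee_pos: [479.5, -137.7, 218.4]
eef_rot: [0.671, 0.741, -0.0, -0.0]
force: [0.7, -0.3, -0.3]
width: 93.1
grasp_force: 0.0
```

>>> {"name": "apply_moves", "arguments": {"series": [{"grip": 1, "tx": 50, "ty": 0, "tz": 0, "rx": 0, "ry": 0, "rz": 0}, {"grip": 1, "tx": 50, "ty": 0, "tz": 0, "rx": 0, "ry": 0, "rz": 0}, {"grip": 1, "tx": 50, "ty": 0, "tz": 0, "rx": 0, "ry": 0, "rz": 0}, {"grip": 1, "tx": 50, "ty": 0, "tz": 0, "rx": 0, "ry": 0, "rz": 0}, {"grip": 1, "tx": 50, "ty": 0, "tz": 0, "rx": 0, "ry": 0, "rz": 0}]}}

```text
time: 3.22
ee_pos: [454.9, 110.8, 218.5]
eef_rot: [0.671, 0.741, -0.0, -0.0]
force: [-0.1, -0.4, -1.2]
width: 93.1
grasp_force: 0.0
```

>>> {"name": "apply_moves", "arguments": {"series": [{"grip": 1, "tx": 50, "ty": 0, "tz": 0, "rx": 0, "ry": 0, "rz": -0.3}, {"grip": 1, "tx": 30, "ty": 0, "tz": 0, "rx": 0, "ry": 0, "rz": 0}, {"grip": 1, "tx": 10, "ty": 0, "tz": 0, "rx": 0, "ry": 0, "rz": 0}, {"grip": 1, "tx": 0, "ty": 0, "tz": 0, "rx": 0, "ry": 0, "rz": 0}, {"grip": 1, "tx": 0, "ty": 0, "tz": 0, "rx": 0, "ry": 0, "rz": 0}]}}

```text
time: 3.85
ee_pos: [446.8, 197.0, 218.4]
eef_rot: [0.67, 0.742, -0.001, 0.0]
force: [-0.2, -0.3, 0.4]
width: 93.0
grasp_force: 0.0
```

```bash
cat >> h.py <<'E'
def go(x,y,z,yaw):
    s=manip.observe(); r=R.from_quat(s["eef_rot"]); d=r.inv().apply(np.array([x,y,z])-s["ee_pos"])
    yy=r.as_matrix()[:,1]; a=np.degrees(np.arctan2(yy[1],yy[0]))
    w=r.inv()*R.from_matrix([[-np.sin(np.radians(yaw)),np.cos(np.radians(yaw)),0],[np.cos(np.radians(yaw)),np.sin(np.radians(yaw)),0],[0,0,-1]])
    print("t",round(s["time"],2),"shift",np.round(d,1),"rot",np.round(w.as_rotvec(degrees=True),2),"pos",np.round(s["ee_pos"],1),"yaw",round(a,2))
CY,RY=5.98,11.63
E
python3 - <<'E'
from h import *
go(442.5,200.5,34,CY)
cv2.imwrite("pics/s2.png",cv2.resize(manip.read_camera("scene")[160:460,180:480,::-1],None,fx=2,fy=2,interpolation=cv2.INTER_CUBIC))
E
```

```text
t 3.85 shift [  4.2  -3.8 184.4] rot [-0.03  0.08 -0.18] pos [446.8 197.  218.4] yaw 5.8
```

View pics/s2.png

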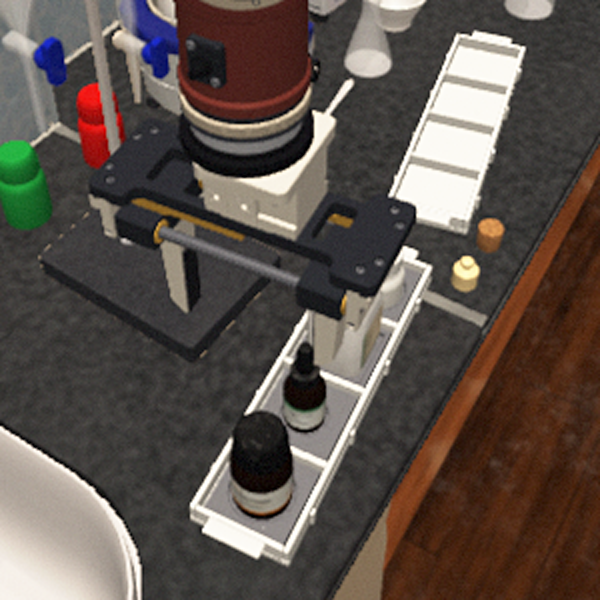

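The scene shows the gripper above the carrier's left end, closing across the row. Next is the descent onto the amber bottle.

>>> {"name": "apply_moves", "arguments": {"series": [{"grip": 1, "tx": 4.2, "ty": -3.8, "tz": 20, "rx": 0, "ry": 0, "rz": -0.2}, {"grip": 1, "tx": 0, "ty": 0, "tz": 40, "rx": 0, "ry": 0, "rz": 0}, {"grip": 1, "tx": 0, "ty": 0, "tz": 40, "rx": 0, "ry": 0, "rz": 0}, {"grip": 1, "tx": 0, "ty": 0, "tz": 40, "rx": 0, "ry": 0, "rz": 0}, {"grip": 1, "tx": 0, "ty": 0, "tz": 24, "rx": 0, "ry": 0, "rz": 0}]}}

```text
time: 4.53
ee_pos: [442.0, 200.9, 53.0]
eef_rot: [0.669, 0.743, -0.001, -0.0]
force: [0.2, -0.6, 0.1]
width: 92.8
grasp_force: 0.0
```

>>> {"name": "apply_moves", "arguments": {"series": [{"grip": 1, "tx": 0, "ty": 0, "tz": 12, "rx": 0, "ry": 0, "rz": 0}, {"grip": 1, "tx": 0, "ty": 0, "tz": 8, "rx": 0, "ry": 0, "rz": 0}, {"grip": 1, "tx": 0, "ty": 0, "tz": 0, "rx": 0, "ry": 0, "rz": 0}, {"grip": 0.75, "tx": 0, "ty": 0, "tz": 0, "rx": 0, "ry": 0, "rz": 0}, {"grip": 0.6, "tx": 0, "ty": 0, "tz": 0, "rx": 0, "ry": 0, "rz": 0}]}}

```text
time: 5.15
ee_pos: [442.6, 203.0, 35.3]
eef_rot: [0.668, 0.744, 0.001, 0.0]
force: [-0.1, -0.7, 0.7]
width: 77.7
grasp_force: 0.0
```

```bash
python3 - <<'E'
from h import *
go(442.5,200.5,34,CY)
cv2.imwrite("pics/s3.png",cv2.resize(manip.read_camera("scene")[260:460,250:450,::-1],None,fx=3,fy=3,interpolation=cv2.INTER_CUBIC))
E
```

```text
t 5.15 shift [-2.5 -0.4  1.3] rot [ 0.08 -0.03  0.18] pos [442.6 203.   35.3] yaw 6.16
```

View pics/s3.png

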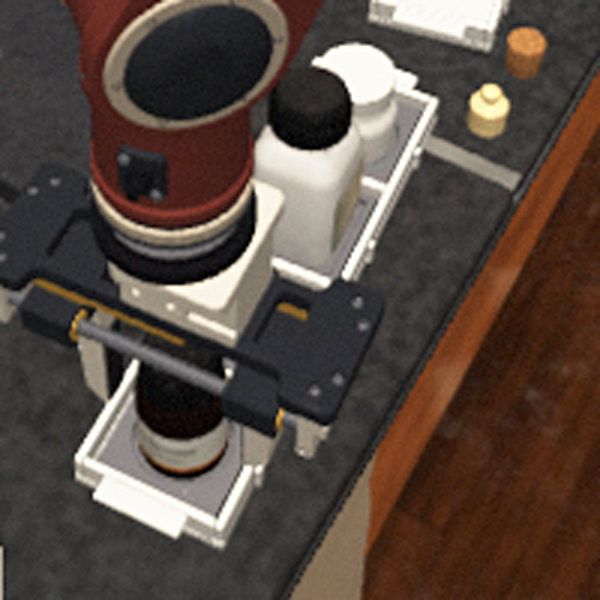

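The fingers straddle the bottle, with the row to spare. I'll shift by -2 mm, close and lift.

>>> {"name": "apply_moves", "arguments": {"series": [{"grip": 0.6, "tx": -2.3, "ty": -0.3, "tz": 1, "rx": 0, "ry": 0, "rz": 0}, {"grip": 0.3, "tx": 0, "ty": 0, "tz": 0, "rx": 0, "ry": 0, "rz": 0}, {"grip": 0.3, "tx": 0, "ty": 0, "tz": 0, "rx": 0, "ry": 0, "rz": 0}, {"grip": 0.3, "tx": 0, "ty": 0, "tz": 0, "rx": 0, "ry": 0, "rz": 0}, {"grip": 0.3, "tx": 0, "ty": 0, "tz": 0, "rx": 0, "ry": 0, "rz": 0}]}}

```text
time: 5.82
ee_pos: [442.6, 200.5, 33.8]
eef_rot: [0.668, 0.744, 0.0, 0.0]
force: [1.8, -0.2, 0.0]
width: 48.6
grasp_force: 25.0
```

>>> {"name": "apply_moves", "arguments": {"series": [{"grip": 0.3, "tx": 0, "ty": 0, "tz": 0, "rx": 0, "ry": 0, "rz": 0}, {"grip": 0.3, "tx": 0, "ty": 0, "tz": 0, "rx": 0, "ry": 0, "rz": 0}, {"grip": 0.3, "tx": 0, "ty": 0, "tz": -2, "rx": 0, "ry": 0, "rz": 0}, {"grip": 0.3, "tx": 0, "ty": 0, "tz": -3, "rx": 0, "ry": 0, "rz": 0}, {"grip": 0.3, "tx": 0, "ty": 0, "tz": -5, "rx": 0, "ry": 0, "rz": 0}]}}

```text
time: 6.45
ee_pos: [441.5, 200.4, 43.7]
eef_rot: [0.668, 0.744, -0.001, -0.0]
force: [0.1, -0.3, -2.4]
width: 48.9
grasp_force: 25.0
```

>>> {"name": "apply_moves", "arguments": {"series": [{"grip": 0.3, "tx": 0, "ty": 0, "tz": -15, "rx": 0, "ry": 0, "rz": 0}, {"grip": 0.3, "tx": 0, "ty": 0, "tz": -30, "rx": 0, "ry": 0, "rz": 0}, {"grip": 0.3, "tx": 0, "ty": 0, "tz": -40, "rx": 0, "ry": 0, "rz": 0}, {"grip": 0.3, "tx": 0, "ty": 0, "tz": -40, "rx": 0, "ry": 0, "rz": 0}, {"grip": 0.3, "tx": -10, "ty": 0, "tz": -20, "rx": 0, "ry": 0, "rz": 0}]}}

```text
time: 7.08
ee_pos: [443.6, 191.9, 192.0]
eef_rot: [0.667, 0.745, 0.002, 0.001]
force: [0.3, -0.3, -2.1]
width: 48.8
grasp_force: 25.0
```

>>> {"name": "apply_moves", "arguments": {"series": [{"grip": 0.3, "tx": -25, "ty": 0, "tz": 0, "rx": 0, "ry": 0, "rz": 0}, {"grip": 0.3, "tx": -40, "ty": 0, "tz": 0, "rx": 0, "ry": 0, "rz": 0}, {"grip": 0.3, "tx": -50, "ty": 0, "tz": 0, "rx": 0, "ry": 0, "rz": 0}, {"grip": 0.3, "tx": -50, "ty": 0, "tz": 0, "rx": 0, "ry": 0, "rz": 0}, {"grip": 0.3, "tx": -50, "ty": 0, "tz": 0, "rx": 0, "ry": 0, "rz": 0}]}}

```text
time: 7.7
ee_pos: [466.0, -24.6, 189.7]
eef_rot: [0.668, 0.744, 0.0, 0.0]
force: [0.4, -0.9, -2.3]
width: 48.8
grasp_force: 25.0
```

>>> {"name": "apply_moves", "arguments": {"series": [{"grip": 0.3, "tx": -50, "ty": 2, "tz": 0, "rx": 0, "ry": 0, "rz": 0}, {"grip": 0.3, "tx": -50, "ty": 2, "tz": 0, "rx": 0, "ry": 0, "rz": 0}, {"grip": 0.3, "tx": -50, "ty": 2, "tz": 0, "rx": 0, "ry": 0, "rz": 0}, {"grip": 0.3, "tx": -50, "ty": 2, "tz": 0, "rx": 0, "ry": 0, "rz": 0}, {"grip": 0.3, "tx": -50, "ty": 2, "tz": 0, "rx": 0, "ry": 0, "rz": 0}]}}

```text
time: 8.32
ee_pos: [502.8, -272.0, 189.7]
eef_rot: [0.668, 0.744, 0.0, 0.0]
force: [0.9, 0.1, -2.3]
width: 48.3
grasp_force: 25.0
```

>>> {"name": "apply_moves", "arguments": {"series": [{"grip": 0.3, "tx": -50, "ty": 2, "tz": 0, "rx": 0, "ry": 0, "rz": -1}, {"grip": 0.3, "tx": -50, "ty": 2, "tz": 0, "rx": 0, "ry": 0, "rz": -1.5}, {"grip": 0.3, "tx": -35, "ty": 2, "tz": 0, "rx": 0, "ry": 0, "rz": -1.5}, {"grip": 0.3, "tx": -15, "ty": 0, "tz": 0, "rx": 0, "ry": 0, "rz": -1.5}, {"grip": 0.3, "tx": 0, "ty": 0, "tz": 0, "rx": 0, "ry": 0, "rz": 0}]}}

```text
time: 8.95
ee_pos: [527.5, -419.8, 188.7]
eef_rot: [0.633, 0.774, -0.0, -0.0]
force: [-0.6, 0.0, -3.0]
width: 48.4
grasp_force: 25.0
```

```bash
python3 - <<'E'
from h import *
go(523.8,-428.5,31,RY); s=manip.observe(); print(s["width"],s["force"])
E
```

```text
t 8.95 shift [ -7.8  -5.3 157.7] rot [-0.03 -0.02 -0.13] pos [ 527.5 -419.8  188.7] yaw 11.5
48.438199017108346 [-0.61249539  0.02659958 -3.04481348]
```

>>> {"name": "apply_moves", "arguments": {"series": [{"grip": 0.3, "tx": -7.8, "ty": -5.3, "tz": 5, "rx": 0, "ry": 0, "rz": 0}, {"grip": 0.3, "tx": 0, "ty": 0, "tz": 35, "rx": 0, "ry": 0, "rz": 0}, {"grip": 0.3, "tx": 0, "ty": 0, "tz": 40, "rx": 0, "ry": 0, "rz": 0}, {"grip": 0.3, "tx": 0, "ty": 0, "tz": 40, "rx": 0, "ry": 0, "rz": 0}, {"grip": 0.3, "tx": 0, "ty": 0, "tz": 20, "rx": 0, "ry": 0, "rz": 0}]}}

```text
time: 9.57
ee_pos: [523.3, -425.9, 46.4]
eef_rot: [0.631, 0.776, -0.0, -0.002]
force: [-0.7, -0.4, -2.5]
width: 48.1
grasp_force: 25.0
```

>>> {"name": "apply_moves", "arguments": {"series": [{"grip": 0.3, "tx": 0, "ty": 0, "tz": 5, "rx": 0, "ry": 0, "rz": 0}, {"grip": 0.3, "tx": 0, "ty": 0, "tz": 3, "rx": 0, "ry": 0, "rz": 0}, {"grip": 0.3, "tx": 0, "ty": 0, "tz": 0, "rx": 0, "ry": 0, "rz": 0}, {"grip": 0.3, "tx": 0, "ty": 0, "tz": 0, "rx": 0, "ry": 0, "rz": 0}, {"grip": 0.3, "tx": 0, "ty": 0, "tz": 0, "rx": 0, "ry": 0, "rz": 0}]}}

```text
time: 10.2
ee_pos: [525.2, -427.6, 41.3]
eef_rot: [0.632, 0.775, 0.0, 0.001]
force: [0.1, -0.4, -1.9]
width: 48.9
grasp_force: 25.0
```

```bash
python3 - <<'E'
from h import *
go(523.8,-428.5,31,RY); s=manip.observe(); print(s["width"],s["force"])
a=manip.read_camera("scene")[60:260,360:560,::-1];b=manip.read_camera("top")[230:380,330:530,::-1]
cv2.imwrite("pics/s4.png",np.vstack([cv2.resize(a,(400,400),interpolation=cv2.INTER_CUBIC)]) if 0 else np.hstack([cv2.resize(a,(400,400),interpolation=cv2.INTER_CUBIC),cv2.resize(b[:,50:],(400,400),interpolation=cv2.INTER_CUBIC)]))
E
```

```text
t 10.2 shift [-0.6 -1.6 10.3] rot [0.04 0.05 0.02] pos [ 525.2 -427.6   41.3] yaw 11.65
48.91779068641597 [ 0.12006749 -0.37172921 -1.87083485]
```

View pics/s4.png

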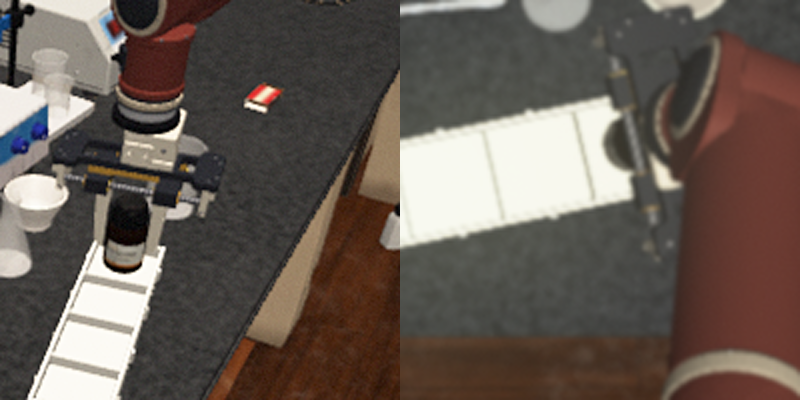

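The amber bottle is held upright above the far-right pocket. Lowering slowly.

>>> {"name": "apply_moves", "arguments": {"series": [{"grip": 0.3, "tx": -0.6, "ty": -1, "tz": 2, "rx": 0, "ry": 0, "rz": 0}, {"grip": 0.3, "tx": 0, "ty": 0, "tz": 2, "rx": 0, "ry": 0, "rz": 0}, {"grip": 0.3, "tx": 0, "ty": 0, "tz": 2, "rx": 0, "ry": 0, "rz": 0}, {"grip": 0.3, "tx": 0, "ty": 0, "tz": 1.5, "rx": 0, "ry": 0, "rz": 0}, {"grip": 0.3, "tx": 0, "ty": 0, "tz": 1, "rx": 0, "ry": 0, "rz": 0}]}}

```text
time: 10.92
ee_pos: [524.0, -428.0, 32.0]
eef_rot: [0.632, 0.775, 0.0, -0.0]
force: [0.1, 0.1, -2.4]
width: 48.8
grasp_force: 25.0
```

>>> {"name": "apply_moves", "arguments": {"series": [{"grip": 0.3, "tx": 0, "ty": 0, "tz": 0.6, "rx": 0, "ry": 0, "rz": 0}, {"grip": 0.3, "tx": 0, "ty": 0, "tz": 0.6, "rx": 0, "ry": 0, "rz": 0}, {"grip": 0.3, "tx": 0, "ty": 0, "tz": 0.4, "rx": 0, "ry": 0, "rz": 0}, {"grip": 0.3, "tx": 0, "ty": 0, "tz": 0, "rx": 0, "ry": 0, "rz": 0}, {"grip": 0.3, "tx": 0, "ty": 0, "tz": 0, "rx": 0, "ry": 0, "rz": 0}]}}

```text
time: 11.55
ee_pos: [524.1, -428.1, 30.9]
eef_rot: [0.632, 0.775, 0.0, 0.0]
force: [-1.2, 0.3, 0.8]
width: 48.3
grasp_force: 25.0
```

Contact reached at the expected height. Release, rise.

>>> {"name": "apply_moves", "arguments": {"series": [{"grip": 0.56, "tx": 0, "ty": 0, "tz": 0, "rx": 0, "ry": 0, "rz": 0}, {"grip": 0.62, "tx": 0, "ty": 0, "tz": 0, "rx": 0, "ry": 0, "rz": 0}, {"grip": 0.75, "tx": 0, "ty": 0, "tz": 0, "rx": 0, "ry": 0, "rz": 0}, {"grip": 1, "tx": 0, "ty": 0, "tz": 0, "rx": 0, "ry": 0, "rz": 0}, {"grip": 1, "tx": 0, "ty": 0, "tz": 0, "rx": 0, "ry": 0, "rz": 0}]}}

```text
time: 12.18
ee_pos: [524.1, -428.1, 30.5]
eef_rot: [0.632, 0.775, 0.0, -0.0]
force: [-0.4, 0.1, -0.9]
width: 82.8
grasp_force: 0.0
```

>>> {"name": "apply_moves", "arguments": {"series": [{"grip": 1, "tx": 0, "ty": 0, "tz": -10, "rx": 0, "ry": 0, "rz": 0}, {"grip": 1, "tx": 0, "ty": 0, "tz": -25, "rx": 0, "ry": 0, "rz": 0}, {"grip": 1, "tx": 0, "ty": 0, "tz": -40, "rx": 0, "ry": 0, "rz": 0}, {"grip": 1, "tx": 0, "ty": 0, "tz": -40, "rx": 0, "ry": 0, "rz": 0}, {"grip": 1, "tx": 0, "ty": 0, "tz": -15, "rx": 0, "ry": 0, "rz": 0}]}}

```text
time: 12.8
ee_pos: [525.5, -428.8, 164.2]
eef_rot: [0.632, 0.775, 0.0, 0.003]
force: [-0.9, 0.4, 0.2]
width: 92.7
grasp_force: 0.0
```

```bash
python3 - <<'E'
from h import *
go(450.8,120.9,165,CY)
E
```

```text
t 12.8 shift [553.4  37.9  -3. ] rot [0.24 0.22 5.68] pos [ 525.5 -428.8  164.2] yaw 11.66
```

>>> {"name": "apply_moves", "arguments": {"series": [{"grip": 1, "tx": 0, "ty": 0, "tz": -5, "rx": 0, "ry": 0, "rz": 5.7}, {"grip": 1, "tx": 25, "ty": -2, "tz": 0, "rx": 0, "ry": 0, "rz": 0}, {"grip": 1, "tx": 45, "ty": -3, "tz": 0, "rx": 0, "ry": 0, "rz": 0}, {"grip": 1, "tx": 50, "ty": -3, "tz": 0, "rx": 0, "ry": 0, "rz": 0}, {"grip": 1, "tx": 50, "ty": -3, "tz": 0, "rx": 0, "ry": 0, "rz": 0}]}}

```text
time: 13.42
ee_pos: [494.5, -258.5, 164.8]
eef_rot: [0.669, 0.743, -0.0, -0.001]
force: [0.5, -0.0, -0.3]
width: 93.0
grasp_force: 0.0
```

>>> {"name": "apply_moves", "arguments": {"series": [{"grip": 1, "tx": 50, "ty": -3, "tz": 0, "rx": 0, "ry": 0, "rz": 0}, {"grip": 1, "tx": 50, "ty": -3, "tz": 0, "rx": 0, "ry": 0, "rz": 0}, {"grip": 1, "tx": 50, "ty": 0, "tz": 0, "rx": 0, "ry": 0, "rz": 0}, {"grip": 1, "tx": 50, "ty": 0, "tz": 0, "rx": 0, "ry": 0, "rz": 0}, {"grip": 1, "tx": 50, "ty": 0, "tz": 0, "rx": 0, "ry": 0, "rz": 0}]}}

```text
time: 14.05
ee_pos: [462.7, -10.7, 165.2]
eef_rot: [0.669, 0.743, -0.0, -0.0]
force: [1.6, 1.6, 0.6]
width: 92.5
grasp_force: 0.0
```

>>> {"name": "apply_moves", "arguments": {"series": [{"grip": 1, "tx": 50, "ty": 0, "tz": 0, "rx": 0, "ry": 0, "rz": 0}, {"grip": 1, "tx": 45, "ty": 0, "tz": 0, "rx": 0, "ry": 0, "rz": 0}, {"grip": 1, "tx": 25, "ty": 0, "tz": 0, "rx": 0, "ry": 0, "rz": 0}, {"grip": 1, "tx": 12, "ty": 0, "tz": 0, "rx": 0, "ry": 0, "rz": 0}, {"grip": 1, "tx": 0, "ty": 0, "tz": 0, "rx": 0, "ry": 0, "rz": 0}]}}

```text
time: 14.68
ee_pos: [449.5, 119.1, 165.3]
eef_rot: [0.669, 0.743, -0.0, -0.0]
force: [0.6, -0.0, -0.2]
width: 92.9
grasp_force: 0.0
```

```bash
python3 - <<'E'
from h import *
go(450.8,120.9,37,CY)
E
```

```text
t 14.68 shift [  1.7   1.5 128.3] rot [-0.04  0.02  0.03] pos [449.5 119.1 165.3] yaw 6.01
```

>>> {"name": "apply_moves", "arguments": {"series": [{"grip": 1, "tx": 1.7, "ty": 1.5, "tz": 20, "rx": 0, "ry": 0, "rz": 0}, {"grip": 1, "tx": 0, "ty": 0, "tz": 40, "rx": 0, "ry": 0, "rz": 0}, {"grip": 1, "tx": 0, "ty": 0, "tz": 35, "rx": 0, "ry": 0, "rz": 0}, {"grip": 1, "tx": 0, "ty": 0, "tz": 20, "rx": 0, "ry": 0, "rz": 0}, {"grip": 1, "tx": 0, "ty": 0, "tz": 10, "rx": 0, "ry": 0, "rz": 0}]}}

```text
time: 15.3
ee_pos: [450.9, 119.0, 39.4]
eef_rot: [0.67, 0.742, -0.001, -0.0]
force: [0.6, -0.6, -0.2]
width: 92.8
grasp_force: 0.0
```

>>> {"name": "apply_moves", "arguments": {"series": [{"grip": 0.8, "tx": 0, "ty": 0, "tz": 3, "rx": 0, "ry": 0, "rz": 0}, {"grip": 0.6, "tx": 0, "ty": 0, "tz": 0, "rx": 0, "ry": 0, "rz": 0}, {"grip": 0.5, "tx": 0, "ty": 0, "tz": 0, "rx": 0, "ry": 0, "rz": 0}, {"grip": 0.5, "tx": 0, "ty": 0, "tz": 0, "rx": 0, "ry": 0, "rz": 0}, {"grip": 0.5, "tx": 0, "ty": 0, "tz": 0, "rx": 0, "ry": 0, "rz": 0}]}}

```text
time: 15.92
ee_pos: [451.3, 121.0, 37.9]
eef_rot: [0.669, 0.743, 0.0, 0.0]
force: [-0.2, -0.2, 0.2]
width: 48.7
grasp_force: 0.0
```

```bash
python3 - <<'E'
from h import *
go(450.8,120.9,37,CY); print(manip.observe()["force"])
E
```

```text
t 15.93 shift [-0.1 -0.5  0.9] rot [ 0.04 -0.01 -0.02] pos [451.3 121.   37.9] yaw 5.96
[-0.21598442 -0.18375413  0.15867423]
```

>>> {"name": "apply_moves", "arguments": {"series": [{"grip": 0.2, "tx": 0, "ty": 0, "tz": 0.7, "rx": 0, "ry": 0, "rz": 0}, {"grip": 0.2, "tx": 0, "ty": 0, "tz": 0, "rx": 0, "ry": 0, "rz": 0}, {"grip": 0.2, "tx": 0, "ty": 0, "tz": 0, "rx": 0, "ry": 0, "rz": 0}, {"grip": 0.2, "tx": 0, "ty": 0, "tz": 0, "rx": 0, "ry": 0, "rz": 0}, {"grip": 0.2, "tx": 0, "ty": 0, "tz": 0, "rx": 0, "ry": 0, "rz": 0}], "squeeze": 22}}

```text
time: 16.55
ee_pos: [451.2, 121.0, 36.9]
eef_rot: [0.669, 0.743, 0.0, 0.0]
force: [0.2, 0.0, 0.8]
width: 35.8
grasp_force: 22.0
```

>>> {"name": "apply_moves", "arguments": {"series": [{"grip": 0.2, "tx": 0, "ty": 0, "tz": -2, "rx": 0, "ry": 0, "rz": 0}, {"grip": 0.2, "tx": 0, "ty": 0, "tz": -5, "rx": 0, "ry": 0, "rz": 0}, {"grip": 0.2, "tx": 0, "ty": 0, "tz": -8, "rx": 0, "ry": 0, "rz": 0}, {"grip": 0.2, "tx": 0, "ty": 0, "tz": -15, "rx": 0, "ry": 0, "rz": 0}, {"grip": 0.2, "tx": 0, "ty": 0, "tz": -20, "rx": 0, "ry": 0, "rz": 0}]}}

```text
time: 17.18
ee_pos: [450.8, 120.9, 87.6]
eef_rot: [0.669, 0.743, -0.0, -0.0]
force: [-0.1, -1.1, -1.6]
width: 35.6
grasp_force: 22.0
```

```bash
python3 - <<'E'
from h import *
go(507.7,-350.2,180,CY)
cv2.imwrite("pics/s5.png",cv2.resize(manip.read_camera("scene")[40:440,250:530,::-1],None,fx=1.5,fy=1.5,interpolation=cv2.INTER_CUBIC))
E
```

```text
t 17.18 shift [-474.5    7.6  -92.4] rot [-0.04  0.   -0.01] pos [450.8 120.9  87.6] yaw 5.97
```

View pics/s5.png

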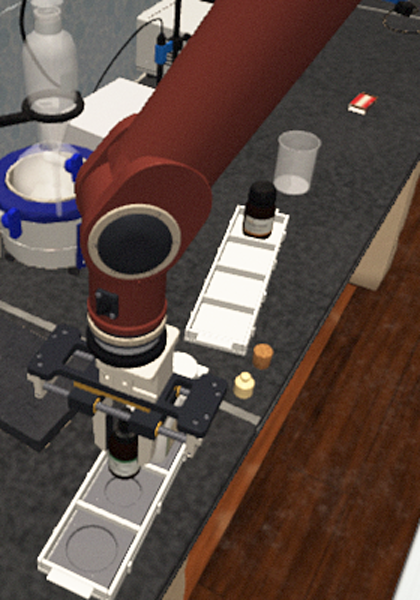

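The amber bottle stands upright in the far-right rack pocket and the dropper is lifted upright. Carry it to the -40 pocket.

>>> {"name": "apply_moves", "arguments": {"series": [{"grip": 0.2, "tx": 0, "ty": 0, "tz": -35, "rx": 0, "ry": 0, "rz": 0}, {"grip": 0.2, "tx": 0, "ty": 0, "tz": -40, "rx": 0, "ry": 0, "rz": 0}, {"grip": 0.2, "tx": -10, "ty": 0, "tz": -17, "rx": 0, "ry": 0, "rz": 0}, {"grip": 0.2, "tx": -30, "ty": 0, "tz": 0, "rx": 0, "ry": 0, "rz": 0}, {"grip": 0.2, "tx": -45, "ty": 0, "tz": 0, "rx": 0, "ry": 0, "rz": 0}]}}

```text
time: 17.85
ee_pos: [460.1, 36.9, 179.5]
eef_rot: [0.668, 0.744, 0.001, 0.0]
force: [0.5, -0.5, -0.6]
width: 35.9
grasp_force: 22.0
```

>>> {"name": "apply_moves", "arguments": {"series": [{"grip": 0.2, "tx": -50, "ty": 0, "tz": 0, "rx": 0, "ry": 0, "rz": 0}, {"grip": 0.2, "tx": -50, "ty": 0, "tz": 0, "rx": 0, "ry": 0, "rz": 0}, {"grip": 0.2, "tx": -50, "ty": 2, "tz": 0, "rx": 0, "ry": 0, "rz": 0}, {"grip": 0.2, "tx": -50, "ty": 2, "tz": 0, "rx": 0, "ry": 0, "rz": 0}, {"grip": 0.2, "tx": -50, "ty": 2, "tz": 0, "rx": 0, "ry": 0, "rz": 0}]}}

```text
time: 18.48
ee_pos: [491.7, -213.1, 178.9]
eef_rot: [0.669, 0.743, 0.0, 0.0]
force: [0.5, 0.9, -0.6]
width: 35.9
grasp_force: 22.0
```

>>> {"name": "apply_moves", "arguments": {"series": [{"grip": 0.2, "tx": -50, "ty": 2, "tz": 0, "rx": 0, "ry": 0, "rz": -1}, {"grip": 0.2, "tx": -45, "ty": 0, "tz": 0, "rx": 0, "ry": 0, "rz": -2}, {"grip": 0.2, "tx": -30, "ty": 0, "tz": 0, "rx": 0, "ry": 0, "rz": -2}, {"grip": 0.2, "tx": -14, "ty": 0, "tz": 0, "rx": 0, "ry": 0, "rz": -0.7}, {"grip": 0.2, "tx": 0, "ty": 0, "tz": 0, "rx": 0, "ry": 0, "rz": 0}]}}

```text
time: 19.1
ee_pos: [511.6, -349.1, 178.4]
eef_rot: [0.632, 0.775, 0.0, -0.0]
force: [0.5, -0.1, -0.4]
width: 35.7
grasp_force: 22.0
```

```bash
python3 - <<'E'
from h import *
go(507.7,-350.2,34,RY)
E
```

```text
t 19.1 shift [ -0.4  -4.  144.4] rot [-0.02 -0.05 -0.03] pos [ 511.6 -349.1  178.4] yaw 11.6
```

>>> {"name": "apply_moves", "arguments": {"series": [{"grip": 0.2, "tx": -0.4, "ty": -4, "tz": 5, "rx": 0, "ry": 0, "rz": 0}, {"grip": 0.2, "tx": 0, "ty": 0, "tz": 30, "rx": 0, "ry": 0, "rz": 0}, {"grip": 0.2, "tx": 0, "ty": 0, "tz": 40, "rx": 0, "ry": 0, "rz": 0}, {"grip": 0.2, "tx": 0, "ty": 0, "tz": 40, "rx": 0, "ry": 0, "rz": 0}, {"grip": 0.2, "tx": 0, "ty": 0, "tz": 15, "rx": 0, "ry": 0, "rz": 0}]}}

```text
time: 19.73
ee_pos: [506.5, -348.0, 46.7]
eef_rot: [0.631, 0.776, -0.0, -0.003]
force: [0.1, -0.5, -0.2]
width: 35.7
grasp_force: 22.0
```

>>> {"name": "apply_moves", "arguments": {"series": [{"grip": 0.2, "tx": 0, "ty": 0, "tz": 4, "rx": 0, "ry": 0, "rz": 0}, {"grip": 0.2, "tx": 0, "ty": 0, "tz": 2, "rx": 0, "ry": 0, "rz": 0}, {"grip": 0.2, "tx": 0, "ty": 0, "tz": 0, "rx": 0, "ry": 0, "rz": 0}, {"grip": 0.2, "tx": 0, "ty": 0, "tz": 0, "rx": 0, "ry": 0, "rz": 0}, {"grip": 0.2, "tx": 0, "ty": 0, "tz": 0, "rx": 0, "ry": 0, "rz": 0}]}}

```text
time: 20.35
ee_pos: [508.2, -350.6, 43.4]
eef_rot: [0.632, 0.775, 0.0, 0.0]
force: [-0.6, -0.5, -0.8]
width: 35.5
grasp_force: 22.0
```

```bash
python3 - <<'E'
from h import *
go(507.7,-350.2,34,RY)
E
```

```text
t 20.35 shift [ 0.5 -0.4  9.4] rot [0.04 0.04 0.02] pos [ 508.2 -350.6   43.4] yaw 11.65
```

>>> {"name": "apply_moves", "arguments": {"series": [{"grip": 0.2, "tx": 0.4, "ty": -0.4, "tz": 2, "rx": 0, "ry": 0, "rz": 0}, {"grip": 0.2, "tx": 0, "ty": 0, "tz": 2, "rx": 0, "ry": 0, "rz": 0}, {"grip": 0.2, "tx": 0, "ty": 0, "tz": 2, "rx": 0, "ry": 0, "rz": 0}, {"grip": 0.2, "tx": 0, "ty": 0, "tz": 1, "rx": 0, "ry": 0, "rz": 0}, {"grip": 0.2, "tx": 0, "ty": 0, "tz": 0.7, "rx": 0, "ry": 0, "rz": 0}]}}

```text
time: 20.98
ee_pos: [507.5, -350.0, 35.0]
eef_rot: [0.632, 0.775, 0.0, -0.0]
force: [-0.8, -0.1, -0.6]
width: 35.3
grasp_force: 22.0
```

>>> {"name": "apply_moves", "arguments": {"series": [{"grip": 0.2, "tx": 0, "ty": 0, "tz": 0.6, "rx": 0, "ry": 0, "rz": 0}, {"grip": 0.2, "tx": 0, "ty": 0, "tz": 0.6, "rx": 0, "ry": 0, "rz": 0}, {"grip": 0.2, "tx": 0, "ty": 0, "tz": 0.5, "rx": 0, "ry": 0, "rz": 0}, {"grip": 0.2, "tx": 0, "ty": 0, "tz": 0, "rx": 0, "ry": 0, "rz": 0}, {"grip": 0.2, "tx": 0, "ty": 0, "tz": 0, "rx": 0, "ry": 0, "rz": 0}]}}

```text
time: 21.6
ee_pos: [507.7, -350.1, 33.9]
eef_rot: [0.632, 0.775, -0.0, 0.0]
force: [-0.3, 0.4, 4.0]
width: 35.4
grasp_force: 22.0
```

>>> {"name": "apply_moves", "arguments": {"series": [{"grip": 0.42, "tx": 0, "ty": 0, "tz": 0, "rx": 0, "ry": 0, "rz": 0}, {"grip": 0.5, "tx": 0, "ty": 0, "tz": 0, "rx": 0, "ry": 0, "rz": 0}, {"grip": 0.7, "tx": 0, "ty": 0, "tz": 0, "rx": 0, "ry": 0, "rz": 0}, {"grip": 0.95, "tx": 0, "ty": 0, "tz": 0, "rx": 0, "ry": 0, "rz": 0}, {"grip": 1, "tx": 0, "ty": 0, "tz": -5, "rx": 0, "ry": 0, "rz": 0}]}}

```text
time: 22.22
ee_pos: [507.2, -349.9, 38.2]
eef_rot: [0.632, 0.775, -0.0, -0.001]
force: [0.0, -0.1, 0.4]
width: 71.7
grasp_force: 0.0
```

>>> {"name": "apply_moves", "arguments": {"series": [{"grip": 1, "tx": 0, "ty": 0, "tz": -25, "rx": 0, "ry": 0, "rz": 0}, {"grip": 1, "tx": 0, "ty": 0, "tz": -40, "rx": 0, "ry": 0, "rz": 0}, {"grip": 1, "tx": 0, "ty": 0, "tz": -40, "rx": 0, "ry": 0, "rz": 0}, {"grip": 1, "tx": 0, "ty": 0, "tz": -25, "rx": 0, "ry": 0, "rz": 2}, {"grip": 1, "tx": 0, "ty": 0, "tz": 0, "rx": 0, "ry": 0, "rz": 3.7}]}}

```text
time: 22.85
ee_pos: [509.1, -350.7, 171.7]
eef_rot: [0.67, 0.742, 0.001, 0.003]
force: [0.5, 0.2, -0.6]
width: 92.7
grasp_force: 0.0
```

```bash
python3 - <<'E'
from h import *
go(459.1,41.4,170,CY)
E
```

```text
t 22.85 shift [ 3.951e+02 -9.800e+00  3.000e-01] rot [ 0.28  0.2  -0.14] pos [ 509.1 -350.7  171.7] yaw 5.85
```

>>> {"name": "apply_moves", "arguments": {"series": [{"grip": 1, "tx": 25, "ty": -2, "tz": 0, "rx": 0, "ry": 0, "rz": 0}, {"grip": 1, "tx": 45, "ty": -2, "tz": 0, "rx": 0, "ry": 0, "rz": 0}, {"grip": 1, "tx": 50, "ty": -2, "tz": 0, "rx": 0, "ry": 0, "rz": 0}, {"grip": 1, "tx": 50, "ty": -2, "tz": 0, "rx": 0, "ry": 0, "rz": 0}, {"grip": 1, "tx": 50, "ty": -1, "tz": 0, "rx": 0, "ry": 0, "rz": 0}]}}

```text
time: 23.48
ee_pos: [475.6, -130.6, 169.0]
eef_rot: [0.669, 0.743, 0.0, 0.0]
force: [0.5, 1.2, 0.3]
width: 93.0
grasp_force: 0.0
```

>>> {"name": "apply_moves", "arguments": {"series": [{"grip": 1, "tx": 50, "ty": 0, "tz": 0, "rx": 0, "ry": 0, "rz": 0}, {"grip": 1, "tx": 50, "ty": 0, "tz": 0, "rx": 0, "ry": 0, "rz": 0}, {"grip": 1, "tx": 40, "ty": 0, "tz": 0, "rx": 0, "ry": 0, "rz": 0}, {"grip": 1, "tx": 25, "ty": 0, "tz": 0, "rx": 0, "ry": 0, "rz": 0}, {"grip": 1, "tx": 10, "ty": 0, "tz": 0, "rx": 0, "ry": 0, "rz": 0}]}}

```text
time: 24.1
ee_pos: [457.5, 43.6, 169.0]
eef_rot: [0.668, 0.744, 0.0, 0.0]
force: [0.0, -0.1, 0.3]
width: 93.0
grasp_force: 0.0
```

```bash
python3 - <<'E'
from h import *
go(459.1,41.4,64,CY)
E
```

```text
t 24.1 shift [ -2.4   1.3 105. ] rot [ 0.05 -0.02  0.16] pos [457.5  43.6 169. ] yaw 6.14
```

>>> {"name": "apply_moves", "arguments": {"series": [{"grip": 1, "tx": -1.5, "ty": 1.3, "tz": 15, "rx": 0, "ry": 0, "rz": 0.1}, {"grip": 1, "tx": 0, "ty": 0, "tz": 35, "rx": 0, "ry": 0, "rz": 0}, {"grip": 1, "tx": 0, "ty": 0, "tz": 30, "rx": 0, "ry": 0, "rz": 0}, {"grip": 1, "tx": 0, "ty": 0, "tz": 20, "rx": 0, "ry": 0, "rz": 0}, {"grip": 1, "tx": 0, "ty": 0, "tz": 5, "rx": 0, "ry": 0, "rz": 0}]}}

```text
time: 24.72
ee_pos: [458.6, 39.4, 62.6]
eef_rot: [0.671, 0.742, -0.001, -0.0]
force: [-0.1, 0.2, 0.5]
width: 93.0
grasp_force: 0.0
```

>>> {"name": "apply_moves", "arguments": {"series": [{"grip": 1, "tx": 0, "ty": 0, "tz": 0, "rx": 0, "ry": 0, "rz": 0}, {"grip": 0.85, "tx": 0, "ty": 0, "tz": 0, "rx": 0, "ry": 0, "rz": 0}, {"grip": 0.75, "tx": 0, "ty": 0, "tz": 0, "rx": 0, "ry": 0, "rz": 0}, {"grip": 0.7, "tx": 0, "ty": 0, "tz": 0, "rx": 0, "ry": 0, "rz": 0}, {"grip": 0.7, "tx": 0, "ty": 0, "tz": 0, "rx": 0, "ry": 0, "rz": 0}]}}

```text
time: 25.35
ee_pos: [459.1, 40.5, 63.7]
eef_rot: [0.67, 0.742, 0.0, 0.0]
force: [0.3, -0.1, 1.0]
width: 65.2
grasp_force: 0.0
```

```bash
python3 - <<'E'
from h import *
go(459.1,41.4,64,CY)
cv2.imwrite("pics/s6.png",cv2.resize(manip.read_camera("scene")[220:440,270:490,::-1],None,fx=2.5,fy=2.5,interpolation=cv2.INTER_CUBIC))
E
```

```text
t 25.35 shift [ 0.9  0.1 -0.3] rot [ 0.03 -0.   -0.12] pos [459.1  40.5  63.7] yaw 5.86
```

View pics/s6.png

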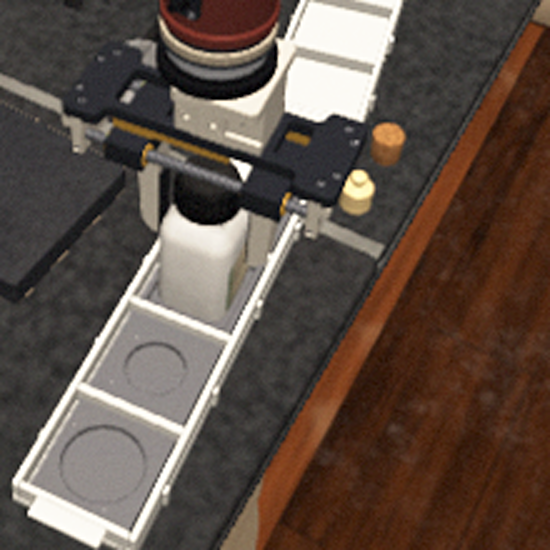

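The square bottle stands between the pads, aligned with them. Grip and lift.

>>> {"name": "apply_moves", "arguments": {"series": [{"grip": 0.4, "tx": 0.8, "ty": 0, "tz": 0, "rx": 0, "ry": 0, "rz": -0.1}, {"grip": 0.4, "tx": 0, "ty": 0, "tz": 0, "rx": 0, "ry": 0, "rz": 0}, {"grip": 0.4, "tx": 0, "ty": 0, "tz": 0, "rx": 0, "ry": 0, "rz": 0}, {"grip": 0.4, "tx": 0, "ty": 0, "tz": 0, "rx": 0, "ry": 0, "rz": 0}, {"grip": 0.4, "tx": 0, "ty": 0, "tz": 0, "rx": 0, "ry": 0, "rz": 0}], "squeeze": 30}}

```text
time: 26.02
ee_pos: [459.2, 41.6, 63.6]
eef_rot: [0.669, 0.743, 0.0, 0.0]
force: [1.1, 1.1, 0.7]
width: 54.7
grasp_force: 30.0
```

>>> {"name": "apply_moves", "arguments": {"series": [{"grip": 0.4, "tx": 0, "ty": 0, "tz": -2, "rx": 0, "ry": 0, "rz": 0}, {"grip": 0.4, "tx": 0, "ty": 0, "tz": -5, "rx": 0, "ry": 0, "rz": 0}, {"grip": 0.4, "tx": 0, "ty": 0, "tz": -8, "rx": 0, "ry": 0, "rz": 0}, {"grip": 0.4, "tx": 0, "ty": 0, "tz": -15, "rx": 0, "ry": 0, "rz": 0}, {"grip": 0.4, "tx": 0, "ty": 0, "tz": -20, "rx": 0, "ry": 0, "rz": 0}]}}

```text
time: 26.65
ee_pos: [458.3, 41.1, 114.0]
eef_rot: [0.669, 0.743, -0.001, -0.0]
force: [-0.6, -0.5, -3.4]
width: 55.3
grasp_force: 30.0
```

```bash
python3 - <<'E'
from h import *
go(491.6,-271.8,165,CY); print(manip.observe()["width"])
E
```

```text
t 26.65 shift [-314.7    0.6  -51. ] rot [-0.08  0.   -0.02] pos [458.3  41.1 114. ] yaw 5.96
55.25987341252568
```

>>> {"name": "apply_moves", "arguments": {"series": [{"grip": 0.4, "tx": 0, "ty": 0, "tz": -30, "rx": 0, "ry": 0, "rz": 0}, {"grip": 0.4, "tx": -10, "ty": 0, "tz": -20, "rx": 0, "ry": 0, "rz": 0}, {"grip": 0.4, "tx": -25, "ty": 0, "tz": 0, "rx": 0, "ry": 0, "rz": 0}, {"grip": 0.4, "tx": -45, "ty": 0, "tz": 0, "rx": 0, "ry": 0, "rz": 0}, {"grip": 0.4, "tx": -50, "ty": 0, "tz": 0, "rx": 0, "ry": 0, "rz": 0}]}}

```text
time: 27.28
ee_pos: [472.2, -88.6, 164.0]
eef_rot: [0.669, 0.744, 0.0, 0.0]
force: [0.6, -0.7, -3.4]
width: 54.8
grasp_force: 30.0
```

>>> {"name": "apply_moves", "arguments": {"series": [{"grip": 0.4, "tx": -50, "ty": 0, "tz": 0, "rx": 0, "ry": 0, "rz": 0}, {"grip": 0.4, "tx": -50, "ty": 0, "tz": 0, "rx": 0, "ry": 0, "rz": -1.7}, {"grip": 0.4, "tx": -45, "ty": 0, "tz": 0, "rx": 0, "ry": 0, "rz": -2}, {"grip": 0.4, "tx": -28, "ty": 0, "tz": 0, "rx": 0, "ry": 0, "rz": -2}, {"grip": 0.4, "tx": -10, "ty": 0, "tz": 0, "rx": 0, "ry": 0, "rz": 0}]}}

```text
time: 27.9
ee_pos: [494.5, -271.7, 163.2]
eef_rot: [0.633, 0.774, -0.0, -0.0]
force: [-0.3, 0.2, -3.9]
width: 55.0
grasp_force: 30.0
```

```bash
python3 - <<'E'
from h import *
go(491.6,-271.8,61,RY)
E
```

```text
t 27.9 shift [  0.4  -2.8 102.2] rot [-0.07 -0.   -0.21] pos [ 494.5 -271.7  163.2] yaw 11.42
```

>>> {"name": "apply_moves", "arguments": {"series": [{"grip": 0.4, "tx": 0.5, "ty": -2.8, "tz": 10, "rx": 0, "ry": 0, "rz": -0.2}, {"grip": 0.4, "tx": 0, "ty": 0, "tz": 30, "rx": 0, "ry": 0, "rz": 0}, {"grip": 0.4, "tx": 0, "ty": 0, "tz": 30, "rx": 0, "ry": 0, "rz": 0}, {"grip": 0.4, "tx": 0, "ty": 0, "tz": 16, "rx": 0, "ry": 0, "rz": 0}, {"grip": 0.4, "tx": 0, "ty": 0, "tz": 5, "rx": 0, "ry": 0, "rz": 0}]}}

```text
time: 28.52
ee_pos: [492.3, -268.0, 71.6]
eef_rot: [0.63, 0.777, 0.0, -0.001]
force: [-0.6, 0.5, -3.9]
width: 55.1
grasp_force: 30.0
```

>>> {"name": "apply_moves", "arguments": {"series": [{"grip": 0.4, "tx": 0, "ty": 0, "tz": 2, "rx": 0, "ry": 0, "rz": 0}, {"grip": 0.4, "tx": 0, "ty": 0, "tz": 0, "rx": 0, "ry": 0, "rz": 0}, {"grip": 0.4, "tx": 0, "ty": 0, "tz": 0, "rx": 0, "ry": 0, "rz": 0}, {"grip": 0.4, "tx": 0, "ty": 0, "tz": 0, "rx": 0, "ry": 0, "rz": 0}, {"grip": 0.4, "tx": 0, "ty": 0, "tz": 0, "rx": 0, "ry": 0, "rz": 0}]}}

```text
time: 29.15
ee_pos: [492.8, -269.6, 70.7]
eef_rot: [0.63, 0.776, 0.0, 0.0]
force: [-0.1, -0.9, -3.6]
width: 54.8
grasp_force: 30.0
```

```bash
python3 - <<'E'
from h import *
go(491.6,-271.8,60.6,RY)
E
```

```text
t 29.15 shift [-1.9 -1.6 10.1] rot [0.02 0.01 0.23] pos [ 492.8 -269.6   70.7] yaw 11.86
```

>>> {"name": "apply_moves", "arguments": {"series": [{"grip": 0.4, "tx": -1.9, "ty": -1.2, "tz": 2, "rx": 0, "ry": 0, "rz": 0.2}, {"grip": 0.4, "tx": 0, "ty": 0, "tz": 2, "rx": 0, "ry": 0, "rz": 0}, {"grip": 0.4, "tx": 0, "ty": 0, "tz": 2, "rx": 0, "ry": 0, "rz": 0}, {"grip": 0.4, "tx": 0, "ty": 0, "tz": 1.5, "rx": 0, "ry": 0, "rz": 0}, {"grip": 0.4, "tx": 0, "ty": 0, "tz": 1, "rx": 0, "ry": 0, "rz": 0}]}}

```text
time: 29.78
ee_pos: [491.9, -271.5, 61.8]
eef_rot: [0.632, 0.775, 0.0, -0.0]
force: [0.0, 0.5, -3.1]
width: 54.4
grasp_force: 30.0
```

>>> {"name": "apply_moves", "arguments": {"series": [{"grip": 0.4, "tx": 0, "ty": 0, "tz": 0.6, "rx": 0, "ry": 0, "rz": 0}, {"grip": 0.4, "tx": 0, "ty": 0, "tz": 0.6, "rx": 0, "ry": 0, "rz": 0}, {"grip": 0.4, "tx": 0, "ty": 0, "tz": 0.4, "rx": 0, "ry": 0, "rz": 0}, {"grip": 0.4, "tx": 0, "ty": 0, "tz": 0, "rx": 0, "ry": 0, "rz": 0}, {"grip": 0.4, "tx": 0, "ty": 0, "tz": 0, "rx": 0, "ry": 0, "rz": 0}]}}

```text
time: 30.4
ee_pos: [492.0, -271.7, 60.6]
eef_rot: [0.632, 0.775, -0.0, 0.0]
force: [-0.5, -0.0, -0.2]
width: 55.0
grasp_force: 30.0
```

Contact reached (the weight is off the tool). Settle 0.3 mm more, then release.

>>> {"name": "apply_moves", "arguments": {"series": [{"grip": 0.4, "tx": 0, "ty": 0, "tz": 0.3, "rx": 0, "ry": 0, "rz": 0}, {"grip": 0.4, "tx": 0, "ty": 0, "tz": 0, "rx": 0, "ry": 0, "rz": 0}, {"grip": 0.62, "tx": 0, "ty": 0, "tz": 0, "rx": 0, "ry": 0, "rz": 0}, {"grip": 0.68, "tx": 0, "ty": 0, "tz": 0, "rx": 0, "ry": 0, "rz": 0}, {"grip": 0.85, "tx": 0, "ty": 0, "tz": 0, "rx": 0, "ry": 0, "rz": 0}]}}

```text
time: 31.02
ee_pos: [492.1, -271.5, 59.9]
eef_rot: [0.632, 0.775, 0.0, 0.0]
force: [-0.3, 0.4, 0.1]
width: 69.0
grasp_force: 0.0
```

>>> {"name": "apply_moves", "arguments": {"series": [{"grip": 1, "tx": 0, "ty": 0, "tz": -5, "rx": 0, "ry": 0, "rz": 0}, {"grip": 1, "tx": 0, "ty": 0, "tz": -25, "rx": 0, "ry": 0, "rz": 0}, {"grip": 1, "tx": 0, "ty": 0, "tz": -40, "rx": 0, "ry": 0, "rz": 0}, {"grip": 1, "tx": 0, "ty": 0, "tz": -25, "rx": 0, "ry": 0, "rz": 0}, {"grip": 1, "tx": 0, "ty": 0, "tz": -10, "rx": 0, "ry": 0, "rz": 5.6}]}}

```text
time: 31.65
ee_pos: [492.8, -271.9, 167.2]
eef_rot: [0.67, 0.743, 0.001, 0.002]
force: [-0.9, -0.5, -0.4]
width: 93.4
grasp_force: 0.0
```

```bash
python3 - <<'E'
from h import *
go(467.5,-38.2,29,CY)
E
```

```text
t 31.65 shift [235.3  -1.6 137.8] rot [ 0.18  0.09 -0.08] pos [ 492.8 -271.9  167.2] yaw 5.9
```

>>> {"name": "apply_moves", "arguments": {"series": [{"grip": 1, "tx": 25, "ty": 0, "tz": 0, "rx": 0, "ry": 0, "rz": 0}, {"grip": 1, "tx": 45, "ty": 0, "tz": 0, "rx": 0, "ry": 0, "rz": 0}, {"grip": 1, "tx": 50, "ty": 0, "tz": 0, "rx": 0, "ry": 0, "rz": 0}, {"grip": 1, "tx": 50, "ty": 0, "tz": 0, "rx": 0, "ry": 0, "rz": 0}, {"grip": 1, "tx": 40, "ty": 0, "tz": 0, "rx": 0, "ry": 0, "rz": 0}]}}

```text
time: 32.28
ee_pos: [469.5, -60.5, 165.6]
eef_rot: [0.668, 0.744, 0.0, 0.0]
force: [-0.1, 1.4, -0.8]
width: 93.1
grasp_force: 0.0
```

>>> {"name": "apply_moves", "arguments": {"series": [{"grip": 1, "tx": 20, "ty": -1, "tz": 10, "rx": 0, "ry": 0, "rz": 0}, {"grip": 1, "tx": 4, "ty": 0, "tz": 20, "rx": 0, "ry": 0, "rz": 0}, {"grip": 1, "tx": 0, "ty": 0, "tz": 30, "rx": 0, "ry": 0, "rz": 0}, {"grip": 1, "tx": 0, "ty": 0, "tz": 0, "rx": 0, "ry": 0, "rz": 0}, {"grip": 1, "tx": 0, "ty": 0, "tz": 0, "rx": 0, "ry": 0, "rz": 0}]}}

```text
time: 32.9
ee_pos: [466.9, -39.0, 105.9]
eef_rot: [0.669, 0.743, 0.001, 0.0]
force: [-0.4, 0.1, -0.1]
width: 92.9
grasp_force: 0.0
```

```bash
python3 - <<'E'
from h import *
go(467.5,-38.2,27,CY)
E
```

```text
t 32.9 shift [ 0.7  0.6 78.9] rot [0.08 0.   0.07] pos [466.9 -39.  105.9] yaw 6.05
```

>>> {"name": "apply_moves", "arguments": {"series": [{"grip": 1, "tx": 0.7, "ty": 0.5, "tz": 20, "rx": 0, "ry": 0, "rz": 0}, {"grip": 1, "tx": 0, "ty": 0, "tz": 30, "rx": 0, "ry": 0, "rz": 0}, {"grip": 1, "tx": 0, "ty": 0, "tz": 20, "rx": 0, "ry": 0, "rz": 0}, {"grip": 1, "tx": 0, "ty": 0, "tz": 7, "rx": 0, "ry": 0, "rz": 0}, {"grip": 1, "tx": 0, "ty": 0, "tz": 1.5, "rx": 0, "ry": 0, "rz": 0}]}}

```text
time: 33.52
ee_pos: [467.4, -38.3, 27.2]
eef_rot: [0.669, 0.743, 0.0, 0.001]
force: [0.3, -0.1, 0.8]
width: 92.9
grasp_force: 0.0
```

>>> {"name": "apply_moves", "arguments": {"series": [{"grip": 1, "tx": 0, "ty": 0, "tz": 0, "rx": 0, "ry": 0, "rz": 0}, {"grip": 0.85, "tx": 0, "ty": 0, "tz": 0, "rx": 0, "ry": 0, "rz": 0}, {"grip": 0.75, "tx": 0, "ty": 0, "tz": 0, "rx": 0, "ry": 0, "rz": 0}, {"grip": 0.7, "tx": 0, "ty": 0, "tz": 0, "rx": 0, "ry": 0, "rz": 0}, {"grip": 0.7, "tx": 0, "ty": 0, "tz": 0, "rx": 0, "ry": 0, "rz": 0}]}}

```text
time: 34.15
ee_pos: [466.6, -38.3, 26.6]
eef_rot: [0.669, 0.743, 0.0, 0.0]
force: [-0.1, 0.1, -0.6]
width: 65.2
grasp_force: 0.0
```

```bash
python3 - <<'E'
from h import *
go(467.5,-38.2,27,CY); s=manip.observe(); print(s["width"],s["force"],s["grasp_force"])
cv2.imwrite("pics/s7.png",cv2.resize(manip.read_camera("scene")[120:420,250:490,::-1],None,fx=2,fy=2,interpolation=cv2.INTER_CUBIC))
E
```

```text
t 34.15 shift [-0.   0.9 -0.4] rot [ 0.   -0.    0.08] pos [466.6 -38.3  26.6] yaw 6.06
65.24360062321435 [-0.08562392  0.11894189 -0.56307235] 0.0
```

View pics/s7.png

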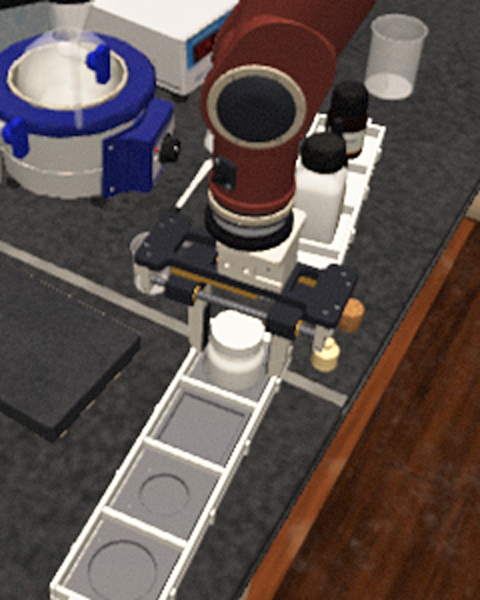

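The jar is between the fingers, and the square and amber bottles stand upright in the rack. Grip and lift.

>>> {"name": "apply_moves", "arguments": {"series": [{"grip": 0.4, "tx": 0, "ty": 0.7, "tz": 0, "rx": 0, "ry": 0, "rz": 0}, {"grip": 0.4, "tx": 0, "ty": 0, "tz": 0, "rx": 0, "ry": 0, "rz": 0}, {"grip": 0.4, "tx": 0, "ty": 0, "tz": 0, "rx": 0, "ry": 0, "rz": 0}, {"grip": 0.4, "tx": 0, "ty": 0, "tz": 0, "rx": 0, "ry": 0, "rz": 0}, {"grip": 0.4, "tx": 0, "ty": 0, "tz": 0, "rx": 0, "ry": 0, "rz": 0}], "squeeze": 25}}

```text
time: 34.83
ee_pos: [467.4, -38.1, 26.6]
eef_rot: [0.669, 0.744, 0.0, 0.0]
force: [1.5, -0.2, -0.6]
width: 55.0
grasp_force: 25.0
```

>>> {"name": "apply_moves", "arguments": {"series": [{"grip": 0.4, "tx": 0, "ty": 0, "tz": -2, "rx": 0, "ry": 0, "rz": 0}, {"grip": 0.4, "tx": 0, "ty": 0, "tz": -5, "rx": 0, "ry": 0, "rz": 0}, {"grip": 0.4, "tx": 0, "ty": 0, "tz": -8, "rx": 0, "ry": 0, "rz": 0}, {"grip": 0.4, "tx": 0, "ty": 0, "tz": -15, "rx": 0, "ry": 0, "rz": 0}, {"grip": 0.4, "tx": 0, "ty": 0, "tz": -15, "rx": 0, "ry": 0, "rz": 0}]}}

```text
time: 35.45
ee_pos: [467.2, -38.2, 72.4]
eef_rot: [0.669, 0.744, -0.0, -0.0]
force: [0.1, 0.1, -0.7]
width: 55.0
grasp_force: 25.0
```

```bash
python3 - <<'E'
from h import *
go(475.4,-193.5,110,CY); s=manip.observe(); print(s["width"],s["force"])
cv2.imwrite("pics/s8.png",cv2.resize(manip.read_camera("scene")[220:360,290:490,::-1],None,fx=3,fy=3,interpolation=cv2.INTER_CUBIC))
E
```

```text
t 35.45 shift [-155.3   -8.2  -37.6] rot [-0.   -0.    0.08] pos [467.2 -38.2  72.4] yaw 6.06
55.00597215160981 [ 0.11925448  0.11882574 -0.69121461]
```

View pics/s8.png

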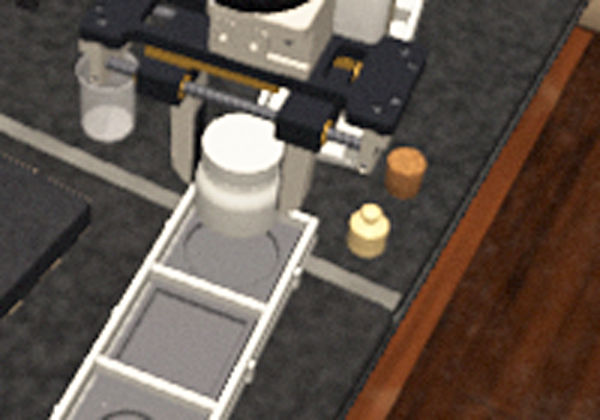

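Jar held level. Carry to the far-left rack pocket.

>>> {"name": "apply_moves", "arguments": {"series": [{"grip": 0.4, "tx": 0, "ty": 0, "tz": -30, "rx": 0, "ry": 0, "rz": 0}, {"grip": 0.4, "tx": -10, "ty": 0, "tz": -15, "rx": 0, "ry": 0, "rz": 0}, {"grip": 0.4, "tx": -30, "ty": -3, "tz": 0, "rx": 0, "ry": 0, "rz": 0}, {"grip": 0.4, "tx": -40, "ty": -3, "tz": 0, "rx": 0, "ry": 0, "rz": -2}, {"grip": 0.4, "tx": -40, "ty": -2, "tz": 0, "rx": 0, "ry": 0, "rz": -2}]}}

```text
time: 36.12
ee_pos: [473.1, -159.3, 116.8]
eef_rot: [0.642, 0.767, -0.0, -0.0]
force: [0.2, 1.2, -1.4]
width: 54.7
grasp_force: 25.0
```

>>> {"name": "apply_moves", "arguments": {"series": [{"grip": 0.4, "tx": -25, "ty": 0, "tz": 0, "rx": 0, "ry": 0, "rz": -1.6}, {"grip": 0.4, "tx": -9, "ty": 0, "tz": 0, "rx": 0, "ry": 0, "rz": 0}, {"grip": 0.4, "tx": 0, "ty": 0, "tz": 0, "rx": 0, "ry": 0, "rz": 0}, {"grip": 0.4, "tx": 0, "ty": 0, "tz": 0, "rx": 0, "ry": 0, "rz": 0}, {"grip": 0.4, "tx": 0, "ty": 0, "tz": 0, "rx": 0, "ry": 0, "rz": 0}]}}

```text
time: 36.75
ee_pos: [479.6, -190.3, 116.7]
eef_rot: [0.631, 0.776, 0.0, -0.0]
force: [-0.7, -0.1, -1.7]
width: 55.0
grasp_force: 25.0
```

```bash
python3 - <<'E'
from h import *
go(475.4,-193.5,23.6,RY)
E
```

```text
t 36.75 shift [-2.4 -4.8 93.1] rot [-0.   -0.03  0.16] pos [ 479.6 -190.3  116.7] yaw 11.79
```

>>> {"name": "apply_moves", "arguments": {"series": [{"grip": 0.4, "tx": -2.4, "ty": -4.6, "tz": 5, "rx": 0, "ry": 0, "rz": 0.1}, {"grip": 0.4, "tx": 0, "ty": 0, "tz": 25, "rx": 0, "ry": 0, "rz": 0}, {"grip": 0.4, "tx": 0, "ty": 0, "tz": 30, "rx": 0, "ry": 0, "rz": 0}, {"grip": 0.4, "tx": 0, "ty": 0, "tz": 18, "rx": 0, "ry": 0, "rz": 0}, {"grip": 0.4, "tx": 0, "ty": 0, "tz": 5, "rx": 0, "ry": 0, "rz": 0}]}}

```text
time: 37.38
ee_pos: [474.5, -194.7, 32.3]
eef_rot: [0.632, 0.775, -0.001, -0.001]
force: [0.1, 0.6, -1.2]
width: 54.8
grasp_force: 25.0
```

>>> {"name": "apply_moves", "arguments": {"series": [{"grip": 0.4, "tx": 0, "ty": 0, "tz": 2, "rx": 0, "ry": 0, "rz": 0}, {"grip": 0.4, "tx": 0, "ty": 0, "tz": 0, "rx": 0, "ry": 0, "rz": 0}, {"grip": 0.4, "tx": 0, "ty": 0, "tz": 0, "rx": 0, "ry": 0, "rz": 0}, {"grip": 0.4, "tx": 0, "ty": 0, "tz": 0, "rx": 0, "ry": 0, "rz": 0}, {"grip": 0.4, "tx": 0, "ty": 0, "tz": 0, "rx": 0, "ry": 0, "rz": 0}]}}

```text
time: 38.0
ee_pos: [475.7, -195.0, 31.8]
eef_rot: [0.632, 0.775, 0.0, 0.0]
force: [0.3, -0.6, -0.6]
width: 55.0
grasp_force: 25.0
```

```bash
python3 - <<'E'
from h import *
go(475.4,-193.5,23.6,RY)
E
```

```text
t 38.0 shift [1.6 0.  8.2] rot [ 0.02  0.01 -0.07] pos [ 475.7 -195.    31.8] yaw 11.56
```

>>> {"name": "apply_moves", "arguments": {"series": [{"grip": 0.4, "tx": 1.5, "ty": 0, "tz": 2, "rx": 0, "ry": 0, "rz": 0}, {"grip": 0.4, "tx": 0, "ty": 0, "tz": 2, "rx": 0, "ry": 0, "rz": 0}, {"grip": 0.4, "tx": 0, "ty": 0, "tz": 1.5, "rx": 0, "ry": 0, "rz": 0}, {"grip": 0.4, "tx": 0, "ty": 0, "tz": 1, "rx": 0, "ry": 0, "rz": 0}, {"grip": 0.4, "tx": 0, "ty": 0, "tz": 0.6, "rx": 0, "ry": 0, "rz": 0}]}}

```text
time: 38.62
ee_pos: [475.3, -193.5, 24.4]
eef_rot: [0.632, 0.775, 0.0, -0.0]
force: [-0.2, -0.5, -0.9]
width: 55.0
grasp_force: 25.0
```

>>> {"name": "apply_moves", "arguments": {"series": [{"grip": 0.4, "tx": 0, "ty": 0, "tz": 0.5, "rx": 0, "ry": 0, "rz": 0}, {"grip": 0.4, "tx": 0, "ty": 0, "tz": 0.4, "rx": 0, "ry": 0, "rz": 0}, {"grip": 0.4, "tx": 0, "ty": 0, "tz": 0.3, "rx": 0, "ry": 0, "rz": 0}, {"grip": 0.4, "tx": 0, "ty": 0, "tz": 0, "rx": 0, "ry": 0, "rz": 0}, {"grip": 0.4, "tx": 0, "ty": 0, "tz": 0, "rx": 0, "ry": 0, "rz": 0}]}}

```text
time: 39.25
ee_pos: [475.3, -193.5, 23.6]
eef_rot: [0.632, 0.775, -0.0, 0.0]
force: [-1.3, 1.1, 4.1]
width: 55.2
grasp_force: 25.0
```

>>> {"name": "apply_moves", "arguments": {"series": [{"grip": 0.62, "tx": 0, "ty": 0, "tz": 0, "rx": 0, "ry": 0, "rz": 0}, {"grip": 0.66, "tx": 0, "ty": 0, "tz": 0, "rx": 0, "ry": 0, "rz": 0}, {"grip": 0.75, "tx": 0, "ty": 0, "tz": 0, "rx": 0, "ry": 0, "rz": 0}, {"grip": 0.9, "tx": 0, "ty": 0, "tz": 0, "rx": 0, "ry": 0, "rz": 0}, {"grip": 1, "tx": 0, "ty": 0, "tz": 0, "rx": 0, "ry": 0, "rz": 0}]}}

```text
time: 39.88
ee_pos: [475.3, -193.5, 23.2]
eef_rot: [0.632, 0.775, 0.0, 0.0]
force: [0.3, -0.3, -0.4]
width: 85.4
grasp_force: 0.0
```

>>> {"name": "apply_moves", "arguments": {"series": [{"grip": 1, "tx": 0, "ty": 0, "tz": -5, "rx": 0, "ry": 0, "rz": 0}, {"grip": 1, "tx": 0, "ty": 0, "tz": -25, "rx": 0, "ry": 0, "rz": 0}, {"grip": 1, "tx": 0, "ty": 0, "tz": -40, "rx": 0, "ry": 0, "rz": 0}, {"grip": 1, "tx": 0, "ty": 0, "tz": -50, "rx": 0, "ry": 0, "rz": 0}, {"grip": 1, "tx": 0, "ty": 0, "tz": -40, "rx": 0, "ry": 0, "rz": 0}]}}

```text
time: 40.5
ee_pos: [475.5, -193.5, 185.5]
eef_rot: [0.632, 0.775, 0.0, 0.001]
force: [0.2, -0.1, -0.5]
width: 92.4
grasp_force: 0.0
```

>>> {"name": "apply_moves", "arguments": {"series": [{"grip": 1, "tx": 30, "ty": 0, "tz": 0, "rx": 0, "ry": 0, "rz": 0}, {"grip": 1, "tx": 45, "ty": 0, "tz": 0, "rx": 0, "ry": 0, "rz": 0}, {"grip": 1, "tx": 50, "ty": -5, "tz": 0, "rx": 0, "ry": 0, "rz": 0}, {"grip": 1, "tx": 50, "ty": -5, "tz": 0, "rx": 0, "ry": 0, "rz": 0}, {"grip": 1, "tx": 50, "ty": -5, "tz": 0, "rx": 0, "ry": 0, "rz": 0}]}}

```text
time: 41.12
ee_pos: [414.9, 25.4, 183.7]
eef_rot: [0.632, 0.775, 0.0, 0.0]
force: [0.6, 0.5, 0.3]
width: 93.3
grasp_force: 0.0
```

>>> {"name": "apply_moves", "arguments": {"series": [{"grip": 1, "tx": 50, "ty": -5, "tz": 0, "rx": 0, "ry": 0, "rz": 0}, {"grip": 1, "tx": 40, "ty": -5, "tz": 0, "rx": 0, "ry": 0, "rz": 0}, {"grip": 1, "tx": 20, "ty": 0, "tz": 0, "rx": 0, "ry": 0, "rz": 0}, {"grip": 1, "tx": 0, "ty": 0, "tz": 0, "rx": 0, "ry": 0, "rz": 0}, {"grip": 1, "tx": 0, "ty": 0, "tz": 0, "rx": 0, "ry": 0, "rz": 0}]}}

```text
time: 41.75
ee_pos: [383.8, 128.6, 183.3]
eef_rot: [0.633, 0.774, -0.0, 0.0]
force: [-0.2, 0.2, 0.5]
width: 92.8
grasp_force: 0.0
```

```bash
python3 - <<'E'
from h import *
s=manip.observe(); print(s["time"],s["ee_pos"],s["force"])
a=manip.read_camera("scene")[140:300,350:510,::-1];b=manip.read_camera("top")[250:350,330:510,::-1]
cv2.imwrite("pics/s9.png",np.vstack([cv2.resize(a,(300,300),interpolation=cv2.INTER_CUBIC)]) if 0 else np.hstack([cv2.resize(a,(300,300),interpolation=cv2.INTER_CUBIC),cv2.resize(b,(500,300)[:1]+(278,),interpolation=cv2.INTER_CUBIC) if 0 else cv2.copyMakeBorder(cv2.resize(b,(500,278),interpolation=cv2.INTER_CUBIC),0,22,0,0,cv2.BORDER_CONSTANT)]))
E
```

```text
41.75 [383.8357924  128.56667322 183.31237965] [-0.17782485  0.19297108  0.53666547]
```

View pics/s9.png

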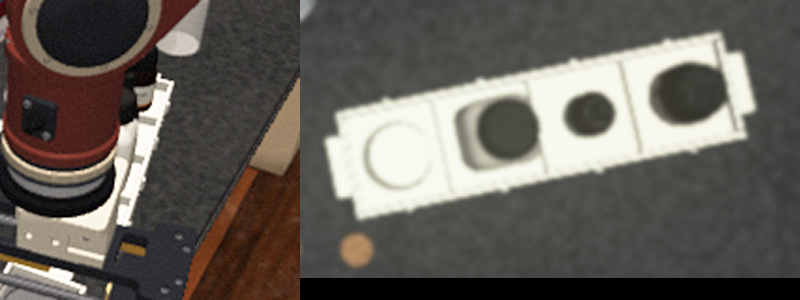

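From left to right, the rack holds the jar (398,155), square (505,130), dropper (588,113) and amber (688,93). All four stand upright, each in its own pocket, and the robot is clear of them. Handing in.

```bash
python3 -c "
from rig import manip
print(manip.hand_in())"
```

```text
the job is handed in; nothing more can be done
None
```

I moved all four containers into the rack in reverse order (left to right: jar, square bottle, dropper, amber). The last top view showed each upright in its own pocket with the gripper clear, and I handed the job in at about 42 s; no verdict came back.

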